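# Let the spent charger drop into the lever-lid caddy

## Task

A spent steel cream charger is waiting on the feed chute of the square sorting caddy, held back by the closed lid. Press that caddy's lever down from above and keep it down for two to three seconds, so that the lid stays well up and the charger rolls inside, then let go of the lever so that the lid closes over it. Leave the lid of the round caddy shut.

Things in the scene. Friction and masses are not known exactly. Their poses are not given: they have to be found in the camera images.
- caddy_lever: Square caddy's black lever. Origin: centre of the paddle's top (60x60x8 mm), 135 mm up at rest; y points level to the caddy wall, x level to the chute side, z up. Hinge axis along x, 75 mm along +y, 4 mm below origin. Pressed from above it turns up to 0.40 rad (centre drops 29 mm, goes 4 mm wallward) and lifts the lid 2.25 times as far. Takes 5-7 N, 12 N if fast; springs back; clear above.
- caddy_lid (a joint): White lid of the square caddy: grey fixed box 160 mm (x) by 180 mm, rim 150 mm high, lid top 181 mm, sloping open chute on one side. Hinged on the rim opposite the lever, its free edge swings up, away from the lever. Rad: 0 closed, 0.90 lever fully down (edge then about 310 mm up); well up means over 0.55. Shuts by itself about 1 s after release.
- charger_center (a point): Spent cream charger: plain steel capsule, 18 mm diameter, 65 mm long, 28 g; this point is its centre. It lies across the square caddy's chute, about 165 mm up, against the side of the closed lid. It rolls in by itself once the lid is up about 0.3 rad, and then lies on the caddy's floor, about 15 mm above the worktop.
- crock_lid (a joint): Lid of the round caddy, a bystander 165 mm across and as high, with the same kind of lever and materials but no chute. Angle in rad, 0 closed. It stays shut.

How it is judged (in metres and radians):
On the way:
1. the square caddy's lever is pressed and its lid held well up (over 0.55 rad) for a second ((contact force between caddy_lever and the fingers above 0.3 N or contact force between caddy_lever and the arm above 0.3 N) and value of joint caddy_lid above 0.55 rad), for 1 s.
At the end, for the whole second after the job is handed in: The charger lies inside the square caddy, below its rim; the lids of the square caddy (within 0.08 rad) and of the round caddy (within 0.15 rad) are closed (value of joint caddy_lid below 0.08 rad and x of charger_center in the frame of caddy_lever between -0.08 and 0.08 m and y of charger_center in the frame of caddy_lever between 0.07 and 0.26 m and z of charger_center in the frame of caddy_lever below -0.01 m and value of joint crock_lid below 0.15 rad); the robot touches nothing.
It fails at once if the round caddy's lid is opened (more than 0.15 rad) (value of joint crock_lid above 0.15 rad).
It also fails if it takes over 35 s, if anything falls off the work surface, if the arm or the gripper's body presses on something with over 40 N, if the wrist force passes 120 N, or if a joint passes its speed limit or range.

## Robot

A 6-joint arm with a two-finger parallel gripper is mounted at the origin on the work surface. World frame = base frame: x ahead of the robot, y to its left, z up, the work surface at z = 0. Lengths are in mm, angles in rad, forces in N, time in s.
With the tool pointing down it reaches from about 350 to 775 mm from the base axis. Payload 7.3 kg.
Tool frame: the origin (TCP) lies at the very end of the fingers, on their centre line; the grasp point (between the pads) lies 19 mm behind it; x points along the fingers, z is the direction in which the jaws open and shut, and the axes are right-handed (so a half turn about x gives the same grasp; the last joint's range is limited). The gripper opens to 92 mm and grips with 3 to 60 N. Pads are 19 mm wide; open, the fingers measure 130 mm over their backs; the gripper's body (75 mm by 190 mm) begins 47 mm behind the grasp point.
Start: joints at [1.024, 0.342, 1.524, -0, 1.275, -0.146], TCP at [204.819, 483.419, 226.741] pointing down, gripper open.
Joint ranges: [-2.53, 2.53], [-0.77, 2.02], [0.04, 2.7], [-1, 4.14], [0.28, 2.66], [-3.11, 3.11]. Speed limits (rad/s): [2.57, 2.57, 3.14, 3.14, 3.14, 3.14].

## Interface

Orientations are given as [roll, pitch, yaw] about the fixed x, y, z axes, in that order (R = Rz(yaw) Ry(pitch) Rx(roll)).
In Python, from plant import * gives the robot as it stands.
- The arm moves only by the shell command python3 -m creep 'ROWS'. ROWS is JSON, a list of rows, each an object of numbers: "tx", "ty", "tz": the shift along the tool's x, y, z in cm; "wx", "wy", "wz": the turn, a rotation vector about the tool's x, y, z in rad; "gripper": the closure, from -1 (fully open) to 1 (shut). A call has 1 to 8 rows; each row is the pose to reach, as a shift and turn from the pose commanded when the call began, along the tool's axes at that moment; what a row does not reach only later rows make up. A row lasts 1/12 s, in which the tool goes at most 41.7 mm and 7.16 degrees, less where a joint would pass 70% of its speed; a pose out of reach is approached as far as the arm can. A call with a gripper value outside its range is refused whole. The fingers move at their own pace and stop on an object; the grip force is fixed at half the most. Time passes only in rows, so rows that repeat a pose let the fingers close. It gives the time, the measured TCP pose, the force and the opening at its end, in the units of the state.
- get_obs(): the state, without advancing time (a new reading comes with each control period).
- capture(name): name is "scene" or "top" or "wrist"; returns a dict with "frame" (384x512x3 uint8, red, green, blue), "z_map" (384x512 float32, mm along the optical axis (not along the pixel's ray), 0 where there is no reading), "vertical_fov" (degrees; the focal length in pixels is half the picture's height over the tangent of half this angle, whatever the lens; pixels are square), "cx", "cy" (the principal point, pixels), "k1" (the pictures are not rectified: a ray, as slopes to the right and down, at radius r is drawn at 1 + k1 r^2 times it, then the intrinsics apply), "xyz" and "rotation" of the camera in the world. Camera axes: x right, y down, z forward; pixel columns grow to the right and rows downward; lengths in mm; the calibration is good to about 2 mm. A picture is of the moment at which its call begins.
- close_job(): hands the job in, once; it reports no verdict.
The state is a dict: "time": time; "joint_positions": joint angles; "dq": joint speeds; "tau": joint torques, N m; "tool_pos": TCP position; "tcp_rot": TCP orientation; "contact_force": force on the tool from outside, world axes, zero at the start; "moment": the same for the moment, N m; "grip_width": finger opening in mm.
Only numpy, scipy, OpenCV 4.12 (cv2) and the standard library are available. Lean on these libraries where they do the work, as an engineer would, in place of code of your own. Each camera call takes 0.05 s, during which the arm holds its last target.

## Working session

There is one attempt and no reset: what is moved stays moved. The work goes in short steps, Python scripts to look and compute and a shell command to move; the robot and the scene stay as the last step left them, time stands still between calls to the robot, and variables do not carry over. Pictures are saved under pics/ and viewed, and the job is handed in when it is done.

```bash
ls; mkdir -p pics; cat > h.py <<'E'
from plant import *
import numpy as np, cv2
def K(c):
    h,w=c["frame"].shape[:2]; f=h/2/np.tan(np.radians(c["vertical_fov"])/2)
    return f
def cloud(c):
    h,w=c["frame"].shape[:2]; f=K(c)
    u,v=np.meshgrid(np.arange(w),np.arange(h))
    xd=(u-c["cx"])/f; yd=(v-c["cy"])/f
    x,y=xd.copy(),yd.copy()
    for _ in range(20):
        s=1+c["k1"]*(x*x+y*y); x=xd/s; y=yd/s
    P=np.stack([x,y,np.ones_like(x)],-1)*c["z_map"][...,None]
    W=P@np.array(c["rotation"]).T+np.array(c["xyz"])
    W[c["z_map"]==0]=np.nan
    return W
E
python3 - <<'E'
from h import *
for n in ("scene","top","wrist"):
    c=capture(n); cv2.imwrite(f"pics/{n}0.png",c["frame"][...,::-1]); np.savez(f"{n}0.npz",**c)
    print(n,c["xyz"],np.round(c["rotation"],3).tolist() if hasattr(c["rotation"],'__len__') else c["rotation"],c["vertical_fov"],c["k1"])
print(get_obs())
E
```

```text
pics
scene [ 990.84083344 -515.39747798  807.41815176] [-2.297, -0.011, 0.708] 49.46106787916466 -0.01376020609259031
top [ 488.44197281   32.60085704 1075.96995963] [-3.052, -0.036, -1.575] 55.32347030527748 -0.0201606967533768
wrist [130.92178784 516.02254588 384.43503676] [2.838, 0.0, 1.17] 69.30564267636879 -0.06668619389041751
{'time': 0.15, 'joint_positions': array([ 1.02398151e+00,  3.42580631e-01,  1.52479813e+00,  1.04738918e-05,
        1.27540890e+00, -1.46002914e-01]), 'dq': array([-0.00017921, -0.00144242, -0.00219846, -0.00049473,  0.00015996,
        0.00084962]), 'tau': array([ 1.40469368e-03, -4.31468618e+01, -2.44355804e+01,  7.18491501e-02,
        5.36564423e-02, -4.54415010e-05]), 'tool_pos': array([204.65311708, 483.13410136, 226.19510865]), 'tcp_rot': array([ 2.98720791,  1.56960127, -2.12599603]), 'contact_force': array([ 0.39451177, -0.63049347, -0.57894934]), 'moment': array([ 0.00412751, -0.04618963, -0.01564358]), 'grip_width': 91.75693247355935}
```

Rotation is rpy; fix that and view.

```bash
sed -i 's/^def K/from scipy.spatial.transform import Rotation as Ro\ndef K/; s/np.array(c\["rotation"\]).T/Ro.from_euler("xyz",c["rotation"]).as_matrix().T/' h.py
python3 - <<'E'
from h import *
for n in ("top","scene"):
    c=dict(np.load(n+"0.npz")); W=cloud(c)
    print(n,np.nanpercentile(W[...,2],[1,10,50,90,99]))
o=get_obs(); print(Ro.from_euler("xyz",o["tcp_rot"]).as_matrix().round(3))
E
```

```text
top [-7.57694479e+02 -7.43790568e+02 -3.67177890e-01  8.57957957e+01
  2.54978063e+02]
scene [-751.03672221 -117.74324533    2.13802326  181.01796835  342.99975318]
[[-0.001 -0.921  0.39 ]
 [-0.001  0.39   0.921]
 [-1.     0.    -0.001]]
```

View pics/top0.png

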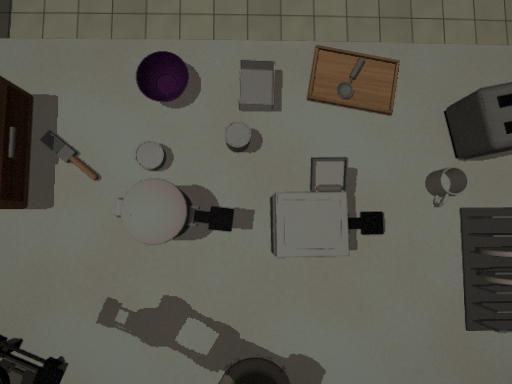

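View pics/scene0.png

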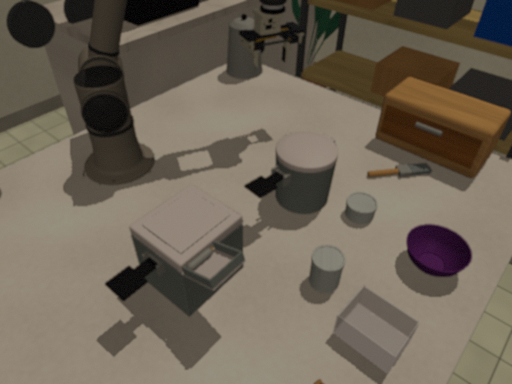

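The top view shows the square caddy's lid at (312,224), its lever paddle at (372,223) and its chute at (328,175). The round caddy is at (153,211), with its lever at (220,218). Next I'll measure the paddle in both views.

```bash
python3 - <<'E'
from h import *
for n in ("top","scene"):
    c=dict(np.load(n+"0.npz")); W=cloud(c); g=c["frame"].astype(int).max(-1)
    if n=="top": v0,v1,u0,u1=205,240,346,392
    else: v0,v1,u0,u1=250,305,100,165
    w=W[v0:v1,u0:u1].reshape(-1,3); gg=g[v0:v1,u0:u1].ravel()
    m=(w[:,2]>110)&(w[:,2]<150)&(gg<60)
    p=w[m]; print(n,m.sum(),np.median(p,0),p.min(0),p.max(0))
    r=cv2.minAreaRect(p[:,:2].astype(np.float32)); print(r)
    # outermost 60mm only
    q=p[p[:,1]<p[:,1].min()+58]
    print(cv2.minAreaRect(q[:,:2].astype(np.float32)),np.median(q[:,2]))
c=dict(np.load("top0.npz"));W=cloud(c)
m=(W[...,2]>172)&(W[...,2]<190); m[:, :250]=False;m[:,360:]=False
p=W[m]; print("lid",len(p),cv2.minAreaRect(p[:,:2].astype(np.float32)))
cv2.imwrite("pics/crop0.png",cv2.resize(c["frame"][140:270,260:400,::-1],None,fx=5,fy=4.4,interpolation=cv2.INTER_CUBIC))
E
```

```text
top 639 [ 485.86720566 -293.75323263  134.27864996] [ 457.33793399 -332.91656314  128.3772993 ] [ 512.1565189  -239.61274285  143.2516998 ]
((484.8411560058594, -286.1396484375), (93.28770446777344, 54.55222702026367), 89.65251159667969)
((484.73382568359375, -303.83734130859375), (57.89167785644531, 54.55222702026367), 89.65251159667969) 134.22931395997767
scene 1226 [ 490.483728   -287.80513439  136.92835279] [ 418.28348279 -334.2976156   110.30281297] [ 518.11943777 -228.23047953  149.9287582 ]
((469.1328430175781, -281.5299987792969), (95.94430541992188, 108.37358093261719), 3.1425564289093018)
((489.26678466796875, -305.38385009765625), (57.82268524169922, 57.689903259277344), 89.93439483642578) 136.88376596189767
lid 5089 ((526.09033203125, -139.40509033203125), (245.1443328857422, 180.6616668701172), 0.7525966167449951)
```

View pics/crop0.png

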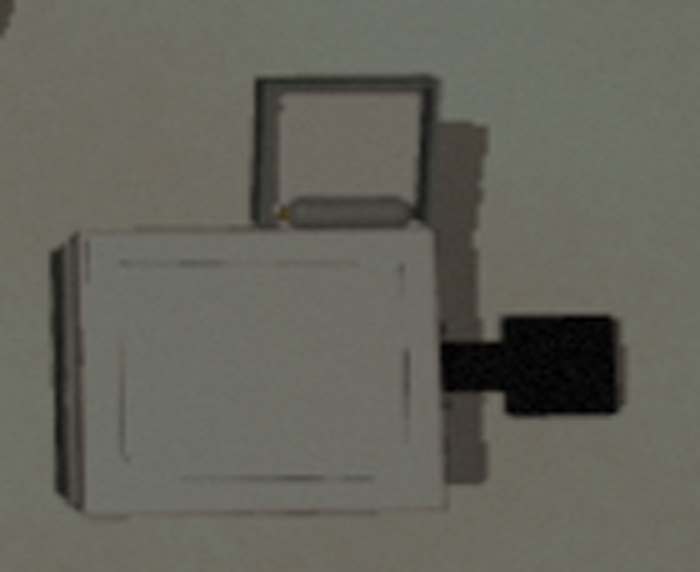

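The steel charger shows clearly in the enlarged view, lying across the chute against the lid. The paddle centre is at about (487,-304,135), and its axes are parallel to the world axes. I'll press with closed fingers and the jaw axis along world x. The tool will lean about 0.2 rad outward so the body and wrist stay clear of the opening lid.

```bash
cat >> h.py <<'E'
def rel(target,t=0.2,rot=True):
    o=get_obs(); R=Ro.from_euler("xyz",o["tcp_rot"]).as_matrix()
    s,k=np.sin(t),np.cos(t)
    T=np.array([[0,0,1],[s,k,0],[-k,s,0]])
    d=R.T@(np.array(target)-o["tool_pos"])/10
    print("t",d.round(2),"w",Ro.from_matrix(R.T@T).as_rotvec().round(3),"pos",o["tool_pos"].round(1),"q",o["joint_positions"].round(2),"F",o["contact_force"].round(1),"time",o["time"])
E
python3 -c "
from h import *
rel([420,100,300])"
```

```text
t [ -7.36 -34.78 -26.88] w [ 1.166 -0.118  0.177] pos [204.7 483.1 226.2] q [ 1.02  0.34  1.52  0.    1.28 -0.15] F [ 0.4 -0.6 -0.6] time 0.15
```

```bash
python3 -m creep '[{"tx":-4,"gripper":1},{"tx":-7.4,"gripper":1},{"tx":-7.4,"ty":-34.8,"tz":-26.9,"wx":1.166,"wy":-0.118,"wz":0.177,"gripper":1},{"tx":-7.4,"ty":-34.8,"tz":-26.9,"wx":1.166,"wy":-0.118,"wz":0.177,"gripper":1},{"tx":-7.4,"ty":-34.8,"tz":-26.9,"wx":1.166,"wy":-0.118,"wz":0.177,"gripper":1},{"tx":-7.4,"ty":-34.8,"tz":-26.9,"wx":1.166,"wy":-0.118,"wz":0.177,"gripper":1},{"tx":-7.4,"ty":-34.8,"tz":-26.9,"wx":1.166,"wy":-0.118,"wz":0.177,"gripper":1},{"tx":-7.4,"ty":-34.8,"tz":-26.9,"wx":1.166,"wy":-0.118,"wz":0.177,"gripper":1}]'; python3 -c "
from h import *
rel([420,100,300])"
```

```text
t [ -7.36 -34.78 -26.88] w [ 1.166 -0.118  0.177] pos [204.7 483.1 226.2] q [ 1.02  0.34  1.52  0.    1.28 -0.15] F [ 0.4 -0.6 -0.6] time 0.15validation failed for argument at $[0]...
```

```bash
python3 -m creep '[{"tx":-4,"ty":0,"tz":0,"wx":0,"wy":0,"wz":0,"gripper":1},{"tx":-7.4,"ty":0,"tz":0,"wx":0,"wy":0,"wz":0,"gripper":1},{"tx":-7.4,"ty":-34.8,"tz":-26.9,"wx":1.166,"wy":-0.118,"wz":0.177,"gripper":1},{"tx":-7.4,"ty":-34.8,"tz":-26.9,"wx":1.166,"wy":-0.118,"wz":0.177,"gripper":1},{"tx":-7.4,"ty":-34.8,"tz":-26.9,"wx":1.166,"wy":-0.118,"wz":0.177,"gripper":1},{"tx":-7.4,"ty":-34.8,"tz":-26.9,"wx":1.166,"wy":-0.118,"wz":0.177,"gripper":1},{"tx":-7.4,"ty":-34.8,"tz":-26.9,"wx":1.166,"wy":-0.118,"wz":0.177,"gripper":1},{"tx":-7.4,"ty":-34.8,"tz":-26.9,"wx":1.166,"wy":-0.118,"wz":0.177,"gripper":1}]'; python3 -c "
from h import *
rel([420,100,300])"
```

```text
time: 0.82
tool_pos: [327.6, 263.7, 300.7]
tcp_rot: [1.351, 1.438, 1.777]
contact_force: [1.4, 0.3, -0.1]
grip_width: 43.4
t [ -2.3  -18.58   1.69] w [ 0.423 -0.042  0.063] pos [327.6 263.7 300.7] q [ 0.39  0.06  1.69  0.13  1.37 -0.06] F [ 1.4  0.3 -0.1] time 0.8167
```

```bash
python3 -c "
from h import *
rel([487,-308,280])"
```

```text
t [ -5.78 -58.41  -9.03] w [ 0.423 -0.042  0.063] pos [327.6 263.7 300.7] q [ 0.39  0.06  1.69  0.13  1.37 -0.06] F [ 1.4  0.3 -0.1] time 0.8167
```

```bash
python3 -m creep '[{"tx":-5.8,"ty":-58.4,"tz":-9,"wx":0.423,"wy":-0.042,"wz":0.063,"gripper":1},{"tx":-5.8,"ty":-58.4,"tz":-9,"wx":0.423,"wy":-0.042,"wz":0.063,"gripper":1},{"tx":-5.8,"ty":-58.4,"tz":-9,"wx":0.423,"wy":-0.042,"wz":0.063,"gripper":1},{"tx":-5.8,"ty":-58.4,"tz":-9,"wx":0.423,"wy":-0.042,"wz":0.063,"gripper":1},{"tx":-5.8,"ty":-58.4,"tz":-9,"wx":0.423,"wy":-0.042,"wz":0.063,"gripper":1},{"tx":-5.8,"ty":-58.4,"tz":-9,"wx":0.423,"wy":-0.042,"wz":0.063,"gripper":1},{"tx":-5.8,"ty":-58.4,"tz":-9,"wx":0.423,"wy":-0.042,"wz":0.063,"gripper":1},{"tx":-5.8,"ty":-58.4,"tz":-9,"wx":0.423,"wy":-0.042,"wz":0.063,"gripper":1}]'; python3 -c "
from h import *
rel([487,-308,220])"
```

```text
time: 1.48
tool_pos: [418.6, -57.1, 289.5]
tcp_rot: [1.567, 1.372, 1.571]
contact_force: [1.3, 1.2, 0.7]
grip_width: 0.5
t [  1.85 -26.     6.72] w [ 0.005 -0.     0.001] pos [418.6 -57.1 289.5] q [-0.46  0.13  1.65  0.18  1.45 -0.49] F [1.3 1.2 0.7] time 1.4833
```

```bash
python3 -m creep '[{"tx":1.8,"ty":-26,"tz":6.7,"wx":0,"wy":0,"wz":0,"gripper":1},{"tx":1.8,"ty":-26,"tz":6.7,"wx":0,"wy":0,"wz":0,"gripper":1},{"tx":1.8,"ty":-26,"tz":6.7,"wx":0,"wy":0,"wz":0,"gripper":1},{"tx":1.8,"ty":-26,"tz":6.7,"wx":0,"wy":0,"wz":0,"gripper":1},{"tx":1.8,"ty":-26,"tz":6.7,"wx":0,"wy":0,"wz":0,"gripper":1},{"tx":1.8,"ty":-26,"tz":6.7,"wx":0,"wy":0,"wz":0,"gripper":1},{"tx":1.8,"ty":-26,"tz":6.7,"wx":0,"wy":0,"wz":0,"gripper":1},{"tx":1.8,"ty":-26,"tz":6.7,"wx":0,"wy":0,"wz":0,"gripper":1}]'; python3 - <<'E'
from h import *
rel([487,-308,150])
for n in ("scene","wrist"):
    c=capture(n); cv2.imwrite(f"pics/{n}1.png",c["frame"][...,::-1])
    if n=="wrist":
        W=cloud(c); g=c["frame"].max(-1)
        m=(g<60)&(abs(W[...,2]-135)<12)&(W[...,1]<-262)&(W[...,1]>-345)&(abs(W[...,0]-487)<45)
        p=W[m]; print(len(p),np.median(p,0),p.min(0),p.max(0))
E
```

```text
time: 2.15
tool_pos: [486.7, -309.5, 217.6]
tcp_rot: [1.581, 1.371, 1.582]
contact_force: [-0.8, -0.5, 0.2]
grip_width: 0.5
t [ 6.66 -1.2   0.05] w [ 0.001 -0.002 -0.   ] pos [ 486.7 -309.5  217.6] q [-0.78  0.52  1.29  0.14  1.48 -0.8 ] F [-0.8 -0.5  0.2] time 2.15
3391 [ 488.00954509 -291.69844842  135.28137836] [ 458.29904829 -325.65680137  131.43410478] [ 516.88762048 -262.03728156  137.72229404]
```

View pics/scene1.png

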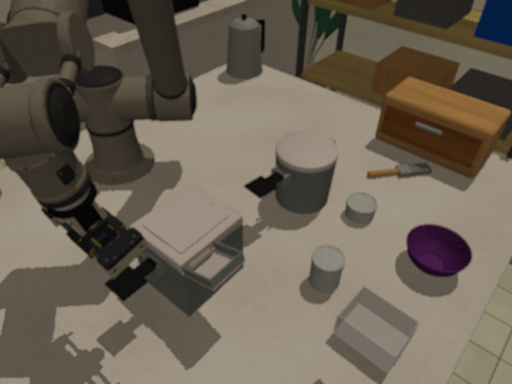

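View pics/wrist1.png

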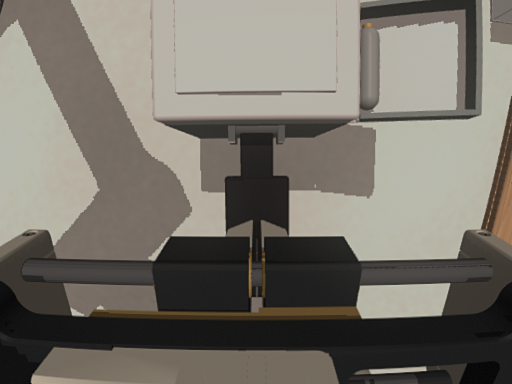

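The wrist view shows the closed fingers lined up over the paddle at (257,205), with the charger on the chute at (370,65). The scene view shows the wrist leaning away from the lid. The wrist camera puts the paddle's centre at x=488 and its top at z=135. Going down to just above it.

```bash
python3 -m creep '[{"tx":2,"ty":-0.4,"tz":0,"wx":0,"wy":0,"wz":0,"gripper":1},{"tx":4,"ty":-0.8,"tz":0,"wx":0,"wy":0,"wz":0,"gripper":1},{"tx":6,"ty":-1.1,"tz":0,"wx":0,"wy":0,"wz":0,"gripper":1},{"tx":7.1,"ty":-1.3,"tz":0,"wx":0,"wy":0,"wz":0,"gripper":1},{"tx":7.1,"ty":-1.3,"tz":0,"wx":0,"wy":0,"wz":0,"gripper":1},{"tx":7.1,"ty":-1.3,"tz":0,"wx":0,"wy":0,"wz":0,"gripper":1}]'; python3 -c "
from h import *
rel([487.5,-304.5,106.5])"
```

```text
time: 2.75
tool_pos: [487.2, -303.9, 149.1]
tcp_rot: [1.567, 1.372, 1.573]
contact_force: [-0.6, 0.8, -0.1]
grip_width: 0.2
t [ 4.16 -0.91  0.03] w [ 0.006 -0.     0.001] pos [ 487.2 -303.9  149.1] q [-0.77  0.57  1.4   0.15  1.32 -0.82] F [-0.6  0.8 -0.1] time 2.75
```

```bash
python3 -m creep '[{"tx":0.6,"ty":-0.1,"tz":0,"wx":0,"wy":0,"wz":0,"gripper":1},{"tx":1.1,"ty":-0.2,"tz":0,"wx":0,"wy":0,"wz":0,"gripper":1},{"tx":1.4,"ty":-0.3,"tz":0,"wx":0,"wy":0,"wz":0,"gripper":1},{"tx":1.7,"ty":-0.35,"tz":0,"wx":0,"wy":0,"wz":0,"gripper":1},{"tx":2,"ty":-0.4,"tz":0,"wx":0,"wy":0,"wz":0,"gripper":1},{"tx":2.3,"ty":-0.5,"tz":0,"wx":0,"wy":0,"wz":0,"gripper":1},{"tx":2.6,"ty":-0.55,"tz":0,"wx":0,"wy":0,"wz":0,"gripper":1},{"tx":2.9,"ty":-0.6,"tz":0,"wx":0,"wy":0,"wz":0,"gripper":1}]'; python3 -c "
from h import *
rel([487.5,-302.5,107])"
```

```text
time: 3.42
tool_pos: [487.6, -304.1, 120.1]
tcp_rot: [1.56, 1.371, 1.565]
contact_force: [-0.8, 5.2, 9.9]
grip_width: 0.5
t [ 1.32 -0.1  -0.01] w [0.006 0.001 0.   ] pos [ 487.6 -304.1  120.1] q [-0.77  0.6   1.43  0.15  1.26 -0.83] F [-0.8  5.2  9.9] time 3.4167
```

```bash
python3 -m creep '[{"tx":0.3,"ty":0,"tz":0,"wx":0,"wy":0,"wz":0,"gripper":1},{"tx":0.6,"ty":-0.05,"tz":0,"wx":0,"wy":0,"wz":0,"gripper":1},{"tx":0.9,"ty":-0.05,"tz":0,"wx":0,"wy":0,"wz":0,"gripper":1},{"tx":1.2,"ty":-0.1,"tz":0,"wx":0,"wy":0,"wz":0,"gripper":1},{"tx":1.3,"ty":-0.1,"tz":0,"wx":0,"wy":0,"wz":0,"gripper":1}]'; python3 - <<'E'
from h import *
rel([487.5,-302.5,107])
c=capture("scene"); cv2.imwrite("pics/scene2.png",c["frame"][...,::-1])
W=cloud(c);b=W[150:300,100:260].reshape(-1,3);m=(b[:,0]>420)&(b[:,0]<560)&(b[:,1]>-230)&(b[:,1]<-40)&(b[:,2]>190)
p=b[m];print(len(p));print("slope",np.polyfit(p[:,1],p[:,2],1))
E
```

```text
time: 3.83
tool_pos: [487.7, -302.9, 107.1]
tcp_rot: [1.558, 1.372, 1.564]
contact_force: [0.2, 1.4, 7.9]
grip_width: 0.3
t [ 0.02  0.04 -0.02] w [0.005 0.001 0.001] pos [ 487.7 -302.9  107.1] q [-0.77  0.61  1.45  0.15  1.23 -0.84] F [0.2 1.4 7.9] time 3.8333
1190
slope [ -0.81211831 171.23849041]
```

View pics/scene2.png

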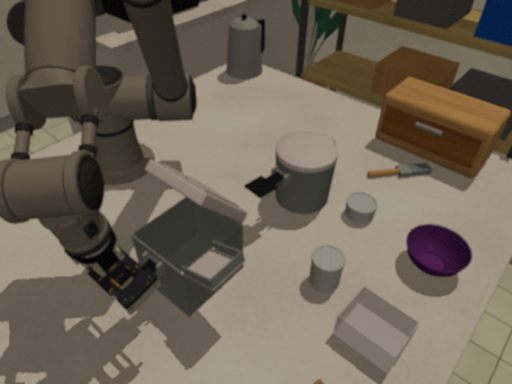

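The lid is well up: its edge is at (170,180), with a slope of about 0.7–0.85 rad. Holding it there.

```bash
python3 -m creep '[{"tx":0,"ty":0,"tz":0,"wx":0,"wy":0,"wz":0,"gripper":1},{"tx":0,"ty":0,"tz":0,"wx":0,"wy":0,"wz":0,"gripper":1},{"tx":0,"ty":0,"tz":0,"wx":0,"wy":0,"wz":0,"gripper":1},{"tx":0,"ty":0,"tz":0,"wx":0,"wy":0,"wz":0,"gripper":1},{"tx":0,"ty":0,"tz":0,"wx":0,"wy":0,"wz":0,"gripper":1},{"tx":0,"ty":0,"tz":0,"wx":0,"wy":0,"wz":0,"gripper":1},{"tx":0,"ty":0,"tz":0,"wx":0,"wy":0,"wz":0,"gripper":1},{"tx":0,"ty":0,"tz":0,"wx":0,"wy":0,"wz":0,"gripper":1}]'
python3 -m creep '[{"tx":0,"ty":0,"tz":0,"wx":0,"wy":0,"wz":0,"gripper":1},{"tx":0,"ty":0,"tz":0,"wx":0,"wy":0,"wz":0,"gripper":1},{"tx":0,"ty":0,"tz":0,"wx":0,"wy":0,"wz":0,"gripper":1},{"tx":0,"ty":0,"tz":0,"wx":0,"wy":0,"wz":0,"gripper":1},{"tx":0,"ty":0,"tz":0,"wx":0,"wy":0,"wz":0,"gripper":1},{"tx":0,"ty":0,"tz":0,"wx":0,"wy":0,"wz":0,"gripper":1},{"tx":0,"ty":0,"tz":0,"wx":0,"wy":0,"wz":0,"gripper":1},{"tx":0,"ty":0,"tz":0,"wx":0,"wy":0,"wz":0,"gripper":1}]'
python3 - <<'E'
from h import *
for n in ("top","scene"):
    c=capture(n); f=c["frame"]; np.savez(n+"3.npz",**c)
    r=f[140:270,260:400] if n=="top" else f[150:310,100:270]
    cv2.imwrite(f"pics/{n}3.png",cv2.resize(r[...,::-1],None,fx=4,fy=3.7,interpolation=cv2.INTER_CUBIC))
E
```

```text
time: 4.55
tool_pos: [487.7, -303.1, 107.1]
tcp_rot: [1.559, 1.372, 1.564]
contact_force: [-0.1, 1.5, 6.2]
grip_width: 0.6
time: 5.22
tool_pos: [487.7, -303.1, 107.1]
tcp_rot: [1.559, 1.372, 1.564]
contact_force: [0.5, 1.2, 7.4]
grip_width: 0.4
```

View pics/top3.png

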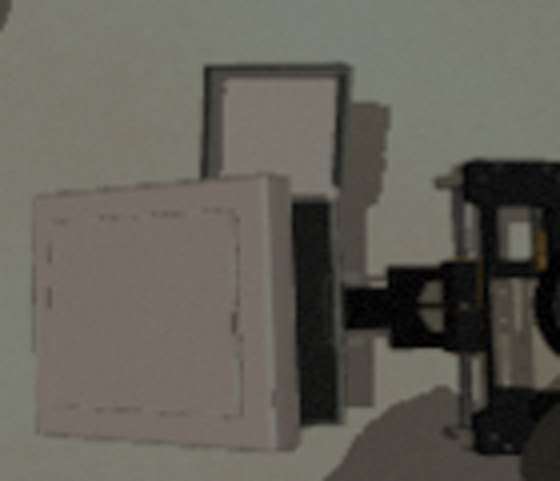

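View pics/scene3.png

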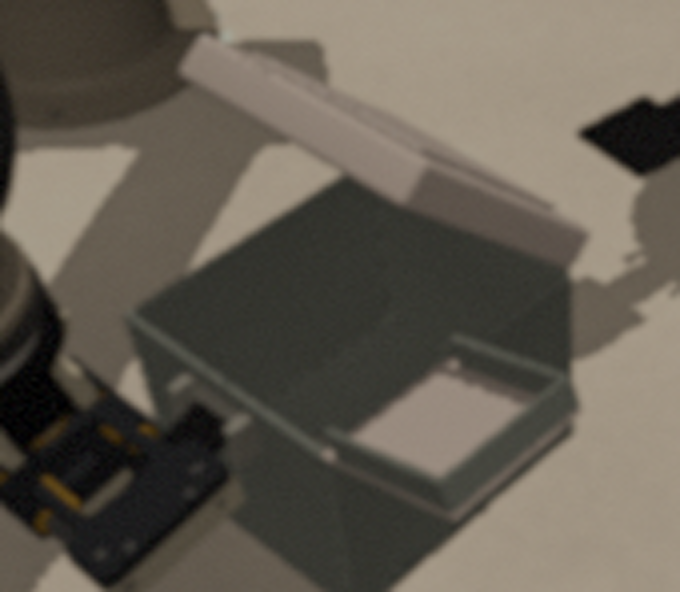

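The chute is empty, so the charger has rolled in, and the lid is wide open. I'll hold a little longer, then lift off and retreat.

```bash
python3 -m creep '[{"tx":0,"ty":0,"tz":0,"wx":0,"wy":0,"wz":0,"gripper":1},{"tx":0,"ty":0,"tz":0,"wx":0,"wy":0,"wz":0,"gripper":1},{"tx":0,"ty":0,"tz":0,"wx":0,"wy":0,"wz":0,"gripper":1},{"tx":0,"ty":0,"tz":0,"wx":0,"wy":0,"wz":0,"gripper":1},{"tx":0,"ty":0,"tz":0,"wx":0,"wy":0,"wz":0,"gripper":1},{"tx":0,"ty":0,"tz":0,"wx":0,"wy":0,"wz":0,"gripper":1},{"tx":0,"ty":0,"tz":0,"wx":0,"wy":0,"wz":0,"gripper":1},{"tx":-1,"ty":0.1,"tz":0,"wx":0,"wy":0,"wz":0,"gripper":1}]'
python3 -m creep '[{"tx":-1.5,"ty":0.2,"tz":0,"wx":0,"wy":0,"wz":0,"gripper":1},{"tx":-3,"ty":0.2,"tz":0,"wx":0,"wy":0,"wz":0,"gripper":1},{"tx":-5,"ty":0.2,"tz":0,"wx":0,"wy":0,"wz":0,"gripper":1},{"tx":-7,"ty":0.2,"tz":0,"wx":0,"wy":0,"wz":0,"gripper":1},{"tx":-9,"ty":0.2,"tz":0,"wx":0,"wy":0,"wz":0,"gripper":1},{"tx":-10,"ty":-1,"tz":0,"wx":0,"wy":0,"wz":0,"gripper":1},{"tx":-10,"ty":-2,"tz":0,"wx":0,"wy":0,"wz":0,"gripper":1},{"tx":-10,"ty":-2,"tz":0,"wx":0,"wy":0,"wz":0,"gripper":1}]'
python3 -m creep '[{"tx":0,"ty":0,"tz":0,"wx":0,"wy":0,"wz":0,"gripper":1},{"tx":0,"ty":0,"tz":0,"wx":0,"wy":0,"wz":0,"gripper":1},{"tx":0,"ty":0,"tz":0,"wx":0,"wy":0,"wz":0,"gripper":1},{"tx":0,"ty":0,"tz":0,"wx":0,"wy":0,"wz":0,"gripper":1},{"tx":0,"ty":0,"tz":0,"wx":0,"wy":0,"wz":0,"gripper":1},{"tx":0,"ty":0,"tz":0,"wx":0,"wy":0,"wz":0,"gripper":1},{"tx":0,"ty":0,"tz":0,"wx":0,"wy":0,"wz":0,"gripper":1},{"tx":0,"ty":0,"tz":0,"wx":0,"wy":0,"wz":0,"gripper":1}]'
python3 -m creep '[{"tx":0,"ty":0,"tz":0,"wx":0,"wy":0,"wz":0,"gripper":1},{"tx":0,"ty":0,"tz":0,"wx":0,"wy":0,"wz":0,"gripper":1},{"tx":0,"ty":0,"tz":0,"wx":0,"wy":0,"wz":0,"gripper":1},{"tx":0,"ty":0,"tz":0,"wx":0,"wy":0,"wz":0,"gripper":1},{"tx":0,"ty":0,"tz":0,"wx":0,"wy":0,"wz":0,"gripper":1},{"tx":0,"ty":0,"tz":0,"wx":0,"wy":0,"wz":0,"gripper":1},{"tx":0,"ty":0,"tz":0,"wx":0,"wy":0,"wz":0,"gripper":1},{"tx":0,"ty":0,"tz":0,"wx":0,"wy":0,"wz":0,"gripper":1}]'
python3 - <<'E'
from h import *
c=capture("top"); W=cloud(c); a=cloud(dict(np.load("top0.npz")))
cv2.imwrite("pics/top4.png",c["frame"][...,::-1])
for nm,(v0,v1,u0,u1) in dict(lid=(200,250,285,340),crock=(190,230,135,175),paddle=(214,232,364,380)).items():
    print(nm,np.nanmedian(W[v0:v1,u0:u1,2]),np.nanmedian(a[v0:v1,u0:u1,2]))
for X,k in ((a,'before'),(W,'after')):
    p=X[200:250,285:340].reshape(-1,3); print(k,"lid slope",np.polyfit(p[:,1],p[:,2],1)[0])
c=capture("scene"); cv2.imwrite("pics/scene4.png",c["frame"][...,::-1])
E
```

```text
time: 5.98
tool_pos: [486.6, -303.5, 115.2]
tcp_rot: [1.575, 1.37, 1.58]
contact_force: [-0.2, -0.5, 0.1]
grip_width: 0.4
time: 6.65
tool_pos: [486.9, -345.4, 209.8]
tcp_rot: [1.566, 1.373, 1.57]
contact_force: [0.3, 0.6, 0.4]
grip_width: 0.6
time: 7.32
tool_pos: [487.2, -343.4, 210.0]
tcp_rot: [1.567, 1.372, 1.573]
contact_force: [0.5, 1.2, -0.1]
grip_width: 0.3
time: 7.98
tool_pos: [487.2, -343.5, 210.0]
tcp_rot: [1.568, 1.372, 1.573]
contact_force: [0.3, -0.4, -0.1]
grip_width: 0.1
lid 179.8403680345093 179.7966626233998
crock 176.1851651845841 176.19903310954635
paddle 134.38933104912303 134.32655005677395
 ** On entry to DLASCL parameter number  4 had an illegal value
 ** On entry to DLASCL parameter number  4 had an illegal value
 ** On entry to DLASCL parameter number  4 had an illegal value
 ** On entry to DLASCL parameter number  4 had an illegal value
 ** On entry to DLASCL parameter number  5 had an illegal value
 ** On entry to DLASCL parameter number  4 had an illegal valueTraceback (most recent call last):
  File "<stdin>", line 7, in <module>
    c, resids, rank, s = lstsq(lhs, rhs, rcond)
                         ~~~~~^^^^^^^^^^^^^^^^^
    x, resids, rank, s = _umath_linalg.lstsq(a, b, rcond,
                         ~~~~~~~~~~~~~~~~~~~^^^^^^^^^^^^^
                                             signature=signature)
                                             ^^^^^^^^^^^^^^^^^^^^
    raise LinAlgError("SVD did not converge in Linear Least Squares")
numpy.linalg.LinAlgError: SVD did not converge in Linear Least Squares
```

View pics/top4.png

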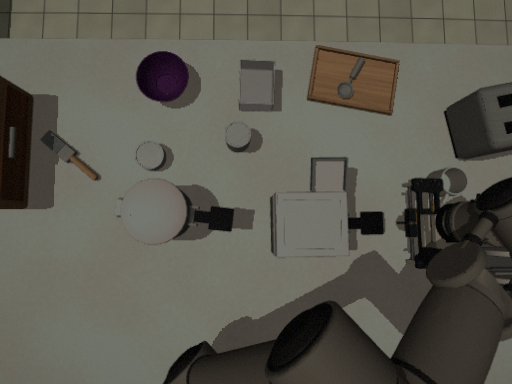

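The top view shows the lid shut at (312,224), an empty chute at (328,175) and the gripper clear of the paddle. The heights match those from before the press. The slope fit in that script crashed on missing depth readings, so I'll redo it and look once more from the side.

```bash
python3 - <<'E'
from h import *
c=capture("scene"); cv2.imwrite("pics/scene4.png",c["frame"][...,::-1])
t=capture("top")
for X,k in ((cloud(dict(np.load("top0.npz"))),'before'),(cloud(t),'after')):
    p=X[200:250,285:340].reshape(-1,3); p=p[np.isfinite(p[:,2])]; print(k,"lid slope",np.polyfit(p[:,1],p[:,2],1)[0])
cv2.imwrite("pics/crop4.png",cv2.resize(t["frame"][140:270,260:400,::-1],None,fx=5,fy=4.4,interpolation=cv2.INTER_CUBIC))
E
```

```text
before lid slope 0.0017034067669005196
after lid slope 0.0006734963150680305
```

View pics/scene4.png

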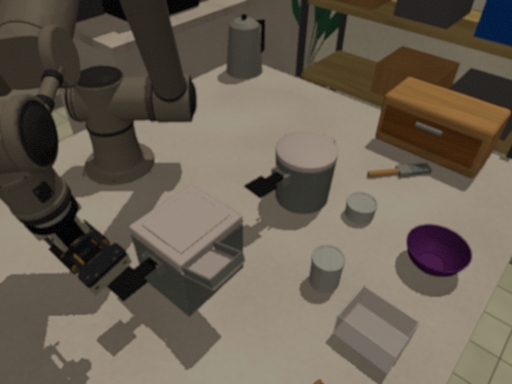

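View pics/crop4.png

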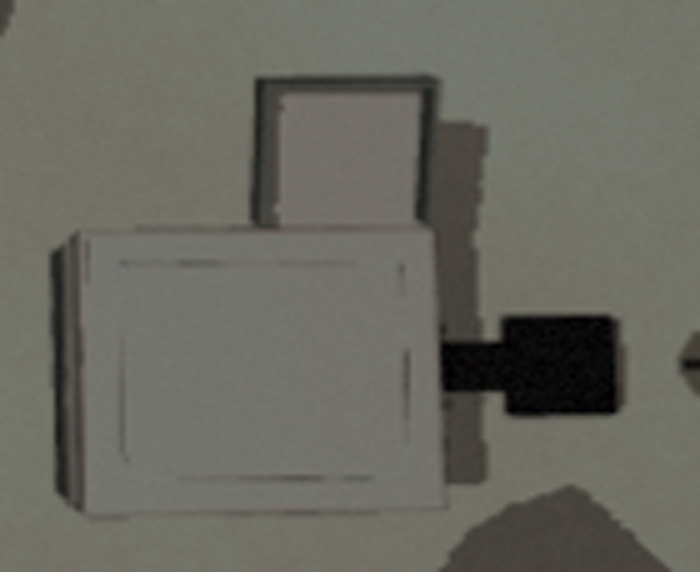

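The lid is flat and shut, the chute is empty, no charger lies outside, and the round caddy hasn't changed. Handing in.

```bash
python3 -c "
from h import *
print(close_job())"
```

```text
the job is handed in; nothing more can be done
None
```

I pressed the square caddy's lever down from above with closed fingers, held the lid well up for about 2.1 s at 6–8 N, then let go and moved clear. I handed the job in at about 8 s.

**Square caddy:** the lid is shut. Its height is 179.8 mm both before and after, its slope is about 0 rad, and the paddle is back at 134.4 mm.

**Charger:** the chute is empty and no charger shows outside in the scene and top views. I didn't see it on the caddy's floor directly; I infer it is inside from the empty chute.

**Round caddy and contact:** the round caddy's lid height is unchanged at 176.2 mm. The force on the tool was about zero after I let go, and the gripper was well clear of the paddle.

**Errors:** my first move was refused because the rows left out some keys. One lid-slope script crashed on missing depth readings, so I ran it again. Neither affected the scene.

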